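Lock a quarter-turn stop in the T-slot rail of a sole jig

TASK

Set up the sole jig: lift the top stop off the nested pile and lower its T-shaped foot into the long opening of the slotted rail, slide it along the slot to the far station (the one with two grooves, at the closed end of the slot), and give it a quarter turn there so that it locks squarely across the rail, seated flat on it. Leave the other stop in the pile and the polish tin where they are.

Things in the scene. Friction and masses are not known exactly. Their poses are not given: they have to be found in the camera images.
- upper_stop_centre (a point): Upper one of two alike grey stops, the one to use: centre of its 54 (x) x 34 (y) x 40 (z) mm block, 20 mm above its underside; 0.15 kg. Recess in its top 36 x 19 x 15 mm deep. Below: neck 8 mm thick, 6.5 long, then T-foot 30 (x) x 13 (y) x 7 mm (lowest 2.5 mm only 27 x 10). x = long side of block and foot. Grip across the 34 mm; keep the fingertips above its underside.
- lower_stop_centre (a point): The lower stop, alike, same point of its block. The upper stop's foot stands 13.5 mm deep in its top recess with 3 mm play: lift straight up by over 15 mm to free it. Its own foot stands the same way in the dock. It stays in the pile.
- pile_dock: Fixed wooden dock, 76 (x) x 56 (y) x 20 mm, under the pile; origin at the centre of its underside. The undersides of the stops' blocks are 20 and 60 mm above the bench.
- stop_rail: Fixed dark steel T-slot rail 240 (x) x 56 (y) mm on a plywood strip 276 x 90 x 8 mm; origin at the underside's centre, x along the slot from opening to closed end; rail top 26 mm above the origin. A bright fence 12 mm above the rail top crosses it at x +110 to +120. Slot: 11 mm gap in 5 mm thick lips, over a tunnel 19 wide, 9 high: the foot slides in it lengthwise and cannot turn.
- rail_opening (a point): Centre, at the rail top, of the long opening, at rail x -80 mm: 38 mm along the slot, 19 across, 14 deep. The foot enters only lengthwise (either way round). With the block's underside down on the rail top the foot has 1.5 mm play under the lips, so keep the block down while sliding. The gap is flared where it leaves the opening.
- rail_near_station (a point): Centre, at the rail top, of the near station (rail x -20 mm), marked by one white groove on each side of the slot. Not the one wanted.
- rail_far_station (a point): Centre, at the rail top, of the far station (rail x +40 mm), marked by two white grooves on each side. The slot ends here: a foot slid until it stops is within 2 mm of the centre. The tunnel widens to a round pocket of 36 mm here (and at the near station), so the foot can turn a quarter turn either way; turned, it cannot lift out and slides only about 4 mm.
- eyelet_press: Fixed green eyelet press, an obstacle: origin under its column; base 130 (world x) x 220 (world y) mm, head 0.3 m high. Its lever rises from the head towards world -y; the black ball at its end (about 40 mm) is 125 mm to world -y of the origin and 0.46 m above the bench. Keep wrist and arm clear of it, e.g. draw the arm in before swinging across in front of the press.
- tin_polish: Round metal tin, 78 mm across and 27 mm high, standing on the bench; origin at the centre of its underside. A bystander.
There are look-alikes about, which are no part of the job. Leave any blue look-alike of the part that bears upper_stop_centre alone.

How it is judged:
By the outcome, as a careful person would: the job done as asked, in the order asked, and still so for the second after the job is handed in, with the robot touching nothing.
It also fails if it takes over 58 s, if anything falls off the work surface, if the arm or the gripper's body presses on something with over 40 N, if the wrist force passes 120 N, or if a joint passes its speed limit or range.

ROBOT

A 7-joint arm with a two-finger parallel gripper is mounted at the origin on the work surface; the furniture and walls round the work are solid. World frame = base frame: x ahead of the robot, y to its left, z up, the work surface at z = 0. Lengths are in m, angles in rad, forces in N, time in s.
With the tool pointing down it reaches from about 0.4 to 0.85 m from the base axis. Payload 10.4 kg.
Tool frame: the origin (TCP) lies at the very end of the fingers, on their centre line; the grasp point (between the pads) lies 19 mm behind it; z points along the fingers, y is the direction in which the jaws open and shut (so a half turn about z gives the same grasp; the last joint's range is limited). The gripper opens to 85 mm and grips with 20 to 120 N. Pads are 22 mm wide; open, the fingers measure 114 mm over their backs; the gripper's body (76 mm by 85 mm) begins 54 mm behind the grasp point. The pads swing forward as they close: fully open they stand 13 mm farther back than shut.
Start: joints at [-1.277, 0.332, -0.065, 1.46, 0.022, 1.35, -0.088], TCP at [0.195, 0.594, 0.231] pointing down, gripper open.
Joint ranges: [-2.6, 2.6], [-0.5, 2.12], [-1.47, 1.34], [0.16, 2.42], [-1.27, 4.41], [0.06, 2.06], [-2.6, 2.6]. Speed limits (rad/s): [2.22, 2.22, 2.79, 2.79, 3.14, 3.14, 3.14].

INTERFACE

Orientations are given as a rotation vector (axis times angle).
In Python, from bench import * gives the robot as it stands. The module is installed in compiled form; this text tells all that it offers.
- The arm moves only by the shell command python3 -m inch 'ROWS'. ROWS is JSON, a list of rows, each a list of 5 numbers: the shift along the tool's x, y, z in cm, then the turn about the tool's z in degrees, then the finger opening in cm, from 0 to 8.54. In form: [[tx, ty, tz, yaw, jaw], ...]. A call has 1 to 20 rows; each row shifts and turns the commanded pose from where the row before left it, along the tool's axes as they then stand; what a row does not reach is not made up. A row lasts 1/10 s, in which the tool goes at most 50 mm and 8.59 degrees, less where a joint would pass 70% of its speed; a pose out of reach is approached as far as the arm can. A call with a gripper value outside its range is refused whole. The fingers move at their own pace and stop on an object; the grip force is fixed at half the most. Time passes only in rows, so rows that do not move let the fingers close. It gives the time, the measured TCP pose, the force and the opening at its end, in the units of the state.
- read_state(): the state, without advancing time (a new reading comes with each control period).
- read_camera(name): name is "scene" or "top"; returns the picture (400x640x3 uint8, red, green, blue); there is no depth.
- get_calibration(name): a dict with "vertical_fov" (degrees; the focal length in pixels is half the picture's height over the tangent of half this angle, whatever the lens; pixels are square), "cx", "cy" (the principal point, pixels), "xyz" and "attitude" of the camera in the world. Camera axes: x right, y up, looking along -z (the intrinsics and any distortion apply to the point x, -y, -z); pixel columns grow to the right and rows downward; lengths in m; the calibration is good to about 2 mm. A picture is of the moment at which its call begins. get_calibration takes no time and is no camera call.
- close_job(): hands the job in, once; it reports no verdict.
The state is a dict: "t": time; "qpos": joint angles; "qd": joint speeds; "tau": joint torques, N m; "tool_pos": TCP position; "tool_rot": TCP orientation; "contact_force": force on the tool from outside, world axes, zero at the start; "wrist_torque": the same for the moment, N m; "gripper_width": finger opening in m.
Only numpy, scipy, OpenCV 4.12 (cv2) and the standard library are available. Lean on these libraries where they do the work, as an engineer would, in place of code of your own. Each camera call takes 0.05 s, during which the arm holds its last target.

## Working session

There is one attempt and no reset: what is moved stays moved. The work goes in short steps, Python scripts to look and compute and a shell command to move; the robot and the scene stay as the last step left them, time stands still between calls to the robot, and variables do not carry over. Pictures are saved under pics/ and viewed, and the job is handed in when it is done.

```bash
mkdir -p pics; python3 - <<'E'
from bench import *
import cv2
s=read_state();print(s)
for n in("scene","top"):
    print(n,get_calibration(n)); cv2.imwrite(f"pics/{n}0.png",cv2.cvtColor(read_camera(n),cv2.COLOR_RGB2BGR))
E
```

```text
{'t': 0.0, 'qpos': array([-1.27661132,  0.33287378, -0.06471553,  1.46095648,  0.02162304,
        1.34987361, -0.08849349]), 'qd': array([ 1.27580865e-03, -7.00649681e-05,  2.96898012e-04, -4.84067768e-04,
        1.14739920e-03, -3.51280481e-04,  1.86785597e-03]), 'tau': array([-5.52236779e-04, -6.25460029e+01,  4.85985330e-02, -3.91595829e+01,
        1.60948624e-02,  1.00940405e-02, -1.72920590e-06]), 'tool_pos': array([0.1945827 , 0.59354516, 0.23050754]), 'tool_rot': array([-4.95430503e-01, -3.10213812e+00,  2.21107846e-03]), 'contact_force': array([ 0.76474668, -0.2749722 , -0.28895225]), 'wrist_torque': array([-0.00176965,  0.01871871, -0.01619227]), 'gripper_width': 0.08512116688826903}
scene {'vertical_fov': 53.79799959709059, 'cx': 320.7536784849749, 'cy': 206.5052718962843, 'xyz': array([ 0.06216292, -0.82087729,  0.80194334]), 'attitude': array([ 0.8712985 , -0.19527369, -0.46168437])}
top {'vertical_fov': 56.45638766195751, 'cx': 314.56036462095966, 'cy': 197.06589132485476, 'xyz': array([ 0.39731068, -0.02455277,  0.93702471]), 'attitude': array([ 0.04684534, -0.07565635, -1.54032223])}
```

View pics/scene0.png

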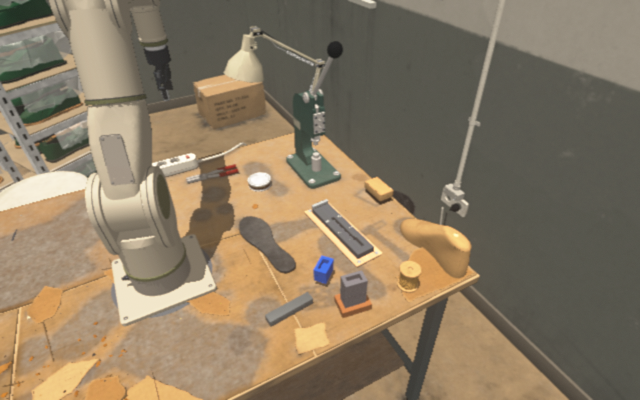

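View pics/top0.png

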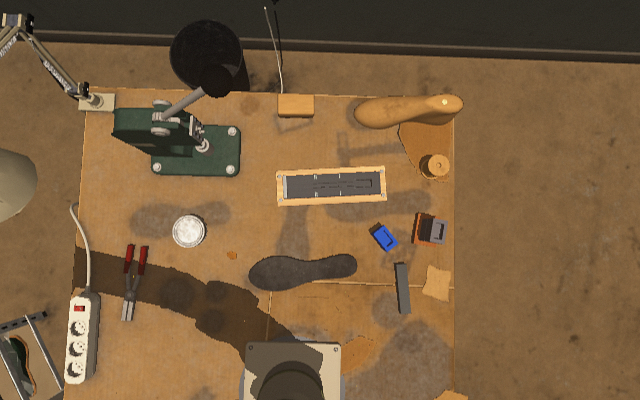

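The top view shows the rail at about (331,185), the pile at (430,229), a blue look-alike at (383,237), the tin at (188,231), and the press at (195,145). I'll enlarge these.

```bash
cat > h.py <<'E'
from bench import *
import numpy as np,cv2
from scipy.spatial.transform import Rotation as R
def cam(n):
    c=get_calibration(n); f=200/np.tan(np.radians(c["vertical_fov"]/2)); return c,f,R.from_rotvec(c["attitude"]).as_matrix()
def proj(n,P):
    c,f,M=cam(n); p=(np.atleast_2d(P)-c["xyz"])@M; return np.c_[c["cx"]+f*p[:,0]/-p[:,2],c["cy"]-f*p[:,1]/-p[:,2]]
def ray(n,uv,z):
    c,f,M=cam(n); uv=np.atleast_2d(uv).astype(float)
    d=np.c_[(uv[:,0]-c["cx"])/f,-(uv[:,1]-c["cy"])/f,-np.ones(len(uv))]@M.T
    return c["xyz"]+d*((z-c["xyz"][2])/d[:,2])[:,None]
def snap(n,name):
    im=cv2.cvtColor(read_camera(n),cv2.COLOR_RGB2BGR); cv2.imwrite(f"pics/{name}.png",im); return im
def crop(src,name,x0,y0,w,h,k):
    im=cv2.imread(f"pics/{src}.png")[y0:y0+h,x0:x0+w]; cv2.imwrite(f"pics/{name}.png",cv2.resize(im,None,fx=k,fy=k,interpolation=cv2.INTER_CUBIC))
E
python3 - <<'E'
from h import *
crop("top0","c1",265,155,130,60,6)
crop("top0","c2",360,200,100,70,7)
crop("scene0","c3",295,190,110,130,4)
print(proj("top",[[0,0,0]]),proj("scene",[[0,0,0]]))
print(get_calibration("top").keys())
E
```

```text
[[292.14254904 390.36867574]] [[163.25423859 275.75555204]]
dict_keys(['vertical_fov', 'cx', 'cy', 'xyz', 'attitude'])
```

View pics/c1.png

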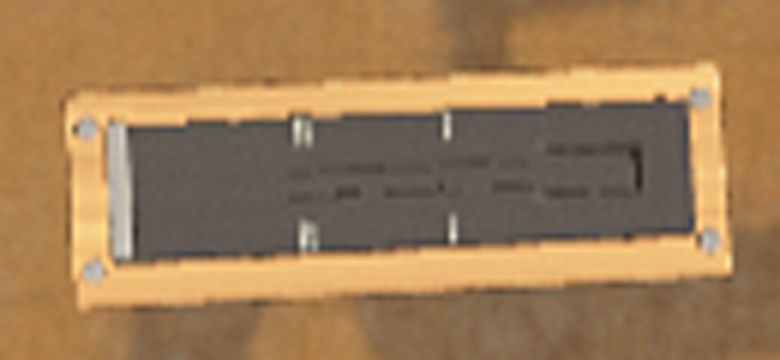

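View pics/c2.png

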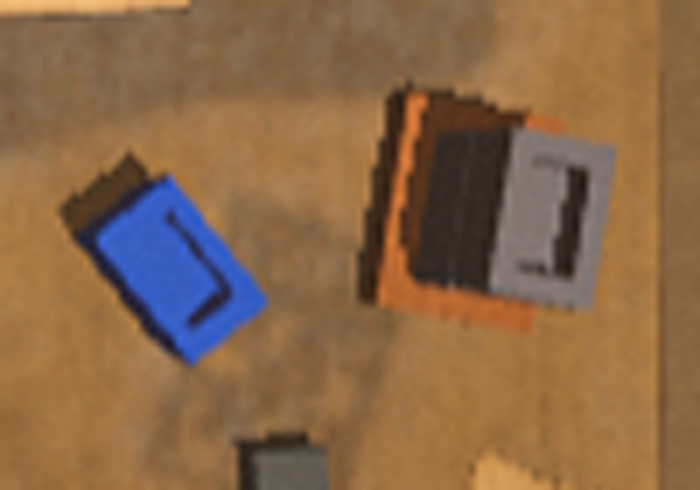

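View pics/c3.png

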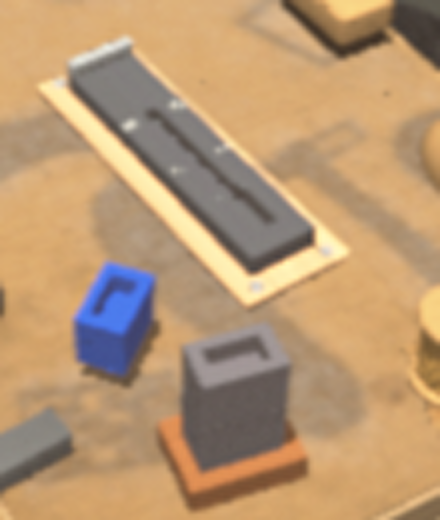

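```bash
cat > fit.py <<'E'
from h import *
from scipy.optimize import least_squares
def uc(U,x0,y0,k): return (np.array(U,float)+.5)/k-.5+[x0,y0]
def fit(obs,x0):
    def pose(p,L): 
        c,s=np.cos(p[2]),np.sin(p[2]); L=np.array(L,float)/1000
        return np.c_[p[0]+c*L[:,0]-s*L[:,1],p[1]+s*L[:,0]+c*L[:,1],L[:,2]]
    def res(p): return np.concatenate([(proj(n,pose(p,L))-uv).ravel() for n,L,uv in obs])
    r=least_squares(res,x0,loss='soft_l1'); print(r.x,np.degrees(r.x[2]))
    for n,L,uv in obs: print(n,np.round(proj(n,pose(r.x,L))-uv,1).tolist())
    return r.x
E
python3 - <<'E'
from fit import *
Lt=[(138,-45,8),(-138,-45,8),(-138,45,8),(138,45,8),(-120,-28,26),(-120,28,26)]
Ut=uc([(67,97),(717,65),(732,272),(82,308),(690,100),(695,235)],265,155,6)
Ls=[(-138,-45,8),(-138,45,8),(138,45,8),(-120,-28,26),(-120,28,26)]
Us=uc([(350,250),(250,305),(38,87),(313,232),(250,268)],295,190,4)
for o in ([("top",Lt,Ut)],[("scene",Ls,Us)],[("top",Lt,Ut),("scene",Ls,Us)]): fit(o,[.5,-.1,1.6])
Lp=[(27,17,100),(27,-17,100),(-27,-17,100),(-27,17,100)]
Up=uc([(517,127),(615,147),(592,312),(492,292)],360,200,7)
Sp=uc([(260,325),(290,360),(193,387),(183,343)],295,190,4)
# scene order: back, right, front, left
print(ray("top",Up,.1),ray("scene",Sp,.1))
for o in ([("top",Lp,Up)],): fit(o,[.4,-.3,0.])
E
```

```text
[ 0.50074564 -0.08154378  1.65257464] 94.68555229811521
top [[-0.4, -0.2], [0.6, -0.3], [0.5, 0.7], [-1.3, 0.4], [-0.2, -0.2], [0.5, -0.2]]
[ 0.49715249 -0.08496154  1.65036192] 94.55877266347125
scene [[0.2, 1.0], [-1.1, 0.7], [-0.4, -0.1], [0.9, -0.6], [0.2, -1.4]]
[ 0.49995931 -0.08213817  1.65135623] 94.61574226177515
top [[-0.1, 0.0], [0.8, 0.1], [0.7, 1.0], [-1.1, 0.6], [0.1, 0.2], [0.7, 0.2]]
scene [[0.5, -0.1], [-0.8, -0.4], [-0.0, -0.8], [1.2, -1.6], [0.6, -2.4]]
[[ 0.42460543 -0.30874693  0.1       ]
 [ 0.41908915 -0.34058302  0.1       ]
 [ 0.36598313 -0.33319268  0.1       ]
 [ 0.37146043 -0.30087439  0.1       ]] [[ 0.41716895 -0.31052102  0.1       ]
 [ 0.41813913 -0.34105163  0.1       ]
 [ 0.35981128 -0.33129238  0.1       ]
 [ 0.37096477 -0.30071792  0.1       ]]
[ 0.39528746 -0.32086293 -0.15076033] -8.637930551779311
top [[-0.3, 0.0], [0.5, -0.1], [0.2, -0.0], [-0.4, 0.1]]
```

```bash
python3 - <<'E'
from fit import *
crop("top0","c4",100,50,160,140,5)
print("ball top",ray("top",[[216,80]],.46)," scene",ray("scene",[[335,49]],.46))
print("tin",ray("top",[[188,231]],.02))
print("base corners",ray("top",[[151,178],[240,176],[241,125]],0.01))
s=read_state();M=R.from_rotvec(s["tool_rot"]).as_matrix();print(M.round(3))
E
```

```text
ball top [[0.58470723 0.10070233 0.46      ]]  scene [[0.591835   0.11854969 0.46      ]]
tin [[0.37728592 0.26539794 0.02      ]]
base corners [[0.5054729  0.36710454 0.01      ]
 [0.51740449 0.14710628 0.01      ]
 [0.64709517 0.15034421 0.01      ]]
[[-0.95   0.312 -0.   ]
 [ 0.312  0.95  -0.001]
 [-0.    -0.001 -1.   ]]
```

View pics/c4.png

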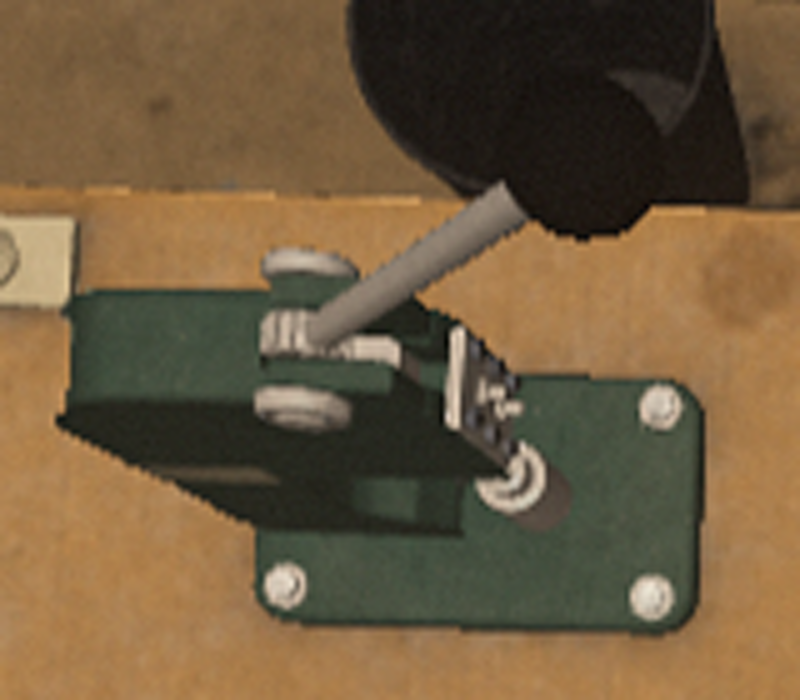

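Ball at ≈(0.585, 0.11), radius 0.6; drawing the arm in to 0.42 first.

```bash
python3 -m inch '[[0,-3,0,0,8.5],[0,-4.5,0,0,8.5],[0,-4.5,0,0,8.5],[0,-4.5,0,0,8.5],[0,-3.5,0,0,8.5],[0,0,0,0,8.5]]'; python3 -c "
from bench import *
s=read_state();print(s['qpos'],s['tool_pos'],s['tool_rot'])"
```

```text
t: 0.7
tool_pos: [0.1316, 0.4007, 0.2313]
tool_rot: [0.496, 3.102, -0.001]
contact_force: [-0.6, -0.1, -0.3]
gripper_width: 0.0847
[-1.25813641 -0.11375748 -0.09626014  1.95198583 -0.01095973  1.3032807
 -0.09698536] [0.13158001 0.40068496 0.23130898] [ 4.95663429e-01  3.10192581e+00 -6.94807063e-04]
```

```bash
python3 -m inch '[[-2.2,-0.06,0,3,8.5],[-3.7,-0.16,0,5,8.5],[-4.4,-0.23,0,6,8.5],[-4.4,-0.23,0,6,8.5],[-4.4,-0.23,0,6,8.5]]'; python3 -c "
from bench import *
s=read_state();print(s['qpos'],s['qd'])"
```

```text
t: 1.2
tool_pos: [0.2972, 0.3045, 0.2311]
tool_rot: [1.189, 2.907, -0.0]
contact_force: [1.3, 0.8, -0.7]
gripper_width: 0.0848
[-1.04381218 -0.11918815  0.12829821  1.95552323  0.01625532  1.30447669
 -0.1265811 ] [ 0.48968667 -0.04256908  0.50898517  0.02676269  0.06576442  0.0077246
 -0.07180413]
```

```bash
python3 -m inch '[[-4.4,-0.28,0,6,8.5],[-4.4,-0.28,0,6,8.5],[-4.4,-0.25,0,6,8.5],[-4.4,-0.23,0,6,8.5],[-4.4,-0.23,0,6,8.5],[-4.4,-0.23,0,6,8.5],[-4.4,-0.23,0,6,8.5],[-4.4,-0.23,0,6,8.5],[-4.4,-0.23,0,6,8.5],[-4.4,-0.23,0,6,8.5],[-4.4,-0.23,0,6,8.5],[-4.4,-0.23,0,6,8.5],[-3,-0.1,0,6,8.5],[0,0,0,0,8.5]]'; python3 -c "
from bench import *
import numpy as np
s=read_state();print(s['qpos'],s['qd'],s['tool_pos']); p=s['tool_pos'];print(np.degrees(np.arctan2(p[1],p[0])))"
```

```text
t: 2.6
tool_pos: [0.3626, -0.2136, 0.2314]
tool_rot: [2.758, 1.503, -0.0]
contact_force: [0.0, 1.4, 0.1]
gripper_width: 0.0853
[-0.41376297 -0.23975497  0.74016594  1.99086036  0.16615195  1.33230489
 -0.30050237] [-0.04490495  0.01638837 -0.07288702  0.00185862 -0.03510836 -0.00904841
  0.04230443] [ 0.36261862 -0.21358641  0.23141149]
-30.498559354439646
```

```bash
cat >> h.py <<'E'
def delta(xyz,jaw):
    s=read_state();M=R.from_rotvec(s["tool_rot"]).as_matrix();d=(np.array(xyz)-s["tool_pos"])@M*100
    a=np.degrees(np.arctan2(M[1,1],M[0,1]));t=-(jaw-a); t=(t+180)%360-180
    print("tool dx,dy,dz cm",d.round(2),"yaw",round(t,1),"jaw now",a.round(2),"tilt",(M[:2,2]*57.3).round(2),"q",s["qpos"].round(2),"F",s["contact_force"].round(1),"w",s["gripper_width"].round(4))
E
python3 -c "
from h import *
delta([.3953,-.3209,.20],-98.6)"
```

```text
Traceback (most recent call last):
  File "h.py", line 19, in delta
    print("tool dx,dy,dz cm",d.round(2),"yaw",round(t,1),"jaw now",a.round(2),"tilt",(M[:2,2]*57.3).round(2),"q",s["qpos"].round(2),"F",s["contact_force"].round(1),"w",s["gripper_width"].round(4))
                                                                                                                                                                        ^^^^^^^^^^^^^^^^^^^^^^^^
AttributeError: 'float' object has no attribute 'round'
```

```bash
sed -i 's/s\["gripper_width"\].round(4)/round(s["gripper_width"],4)/' h.py
python3 -c "
from h import *
delta([.3953,-.3209,.20],-98.6)"
```

```text
tool dx,dy,dz cm [-7.24  8.56  3.15] yaw 65.8 jaw now -32.83 tilt [ 0.   -0.03] q [-0.41 -0.24  0.74  1.99  0.17  1.33 -0.3 ] F [0.  1.4 0.1] w 0.0853
```

Translate first, then turn 65.6°.

```bash
python3 -m inch '[[-2.4,2.8,1,0,8.5],[-2.4,2.9,1,0,8.5],[-2.4,2.9,1.1,0,8.5],[0,0,0,8.2,8.5],[0,0,0,8.2,8.5],[0,0,0,8.2,8.5],[0,0,0,8.2,8.5],[0,0,0,8.2,8.5],[0,0,0,8.2,8.5],[0,0,0,8.2,8.5],[0,0,0,8.2,8.5],[0,0,0,0,8.5]]';python3 - <<'E'
from h import *
delta([.3953,-.3209,.20],-98.6)
snap("top","top1");snap("scene","scene1");crop("top1","c5",360,170,100,90,7);crop("scene1","c6",295,170,130,140,5)
E
```

```text
t: 3.8
tool_pos: [0.3993, -0.3159, 0.2003]
tool_rot: [3.133, -0.215, -0.001]
contact_force: [0.3, -1.0, -0.9]
gripper_width: 0.0849
tool dx,dy,dz cm [-0.33  0.55  0.03] yaw 0.8 jaw now -97.85 tilt [-0.05 -0.08] q [-0.49  0.16  1.18  1.85 -0.15  1.23 -0.97] F [ 0.3 -1.  -0.9] w 0.0849
```

View pics/c5.png

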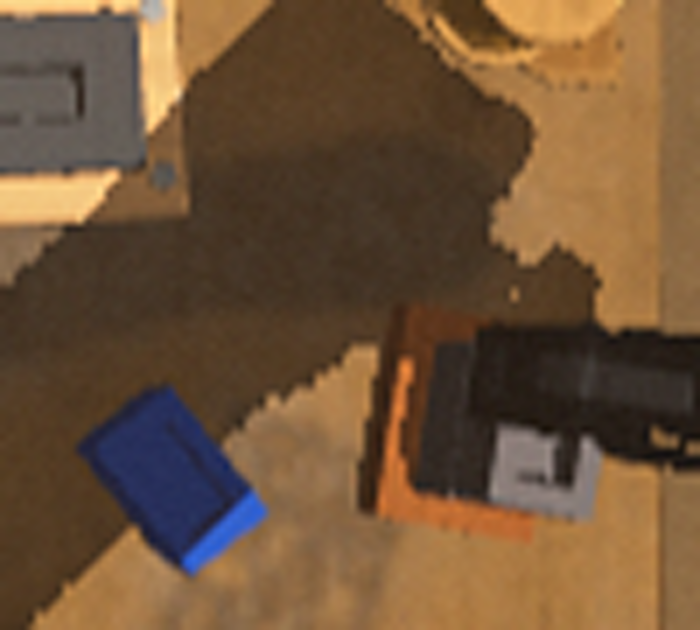

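View pics/c6.png

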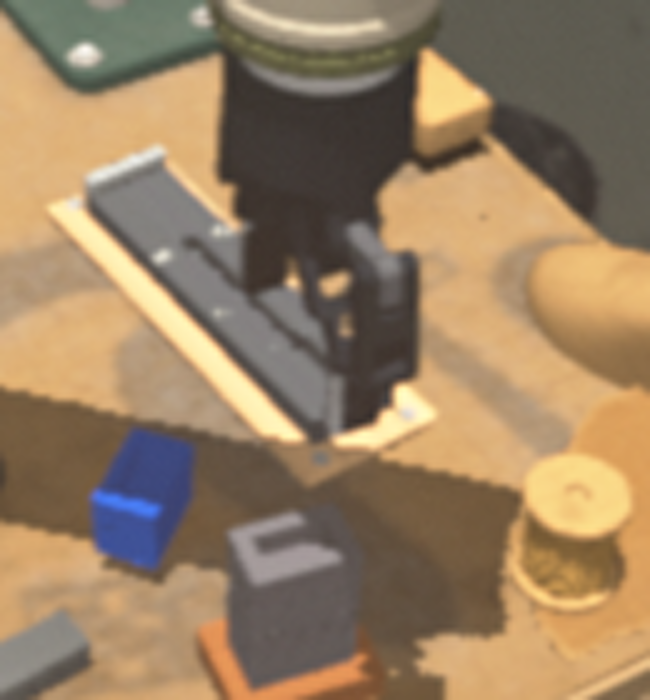

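```bash
python3 - <<'E'
from h import *
s=read_state();M=R.from_rotvec(s["tool_rot"]).as_matrix();p=s["tool_pos"]
T=[p+M@[a,b,-.013] for a,b in((-.011,.0425),(.011,.0425),(-.011,-.0425),(.011,-.0425))]
print(((proj("scene",T)-[295,170])*5).round(),((proj("top",T)-[360,170])*7).round())
E
```

```text
[[323. 425.]
 [372. 410.]
 [242. 294.]
 [288. 281.]] [[822. 480.]
 [831. 402.]
 [521. 432.]
 [531. 354.]]
```

```bash
python3 -m inch '[[-0.33,0.55,1,0.8,8.5],[0,0,2.5,0,8.5],[0,0,3,0,8.5],[0,0,2,0,8.5],[0,0,0,0,8.5]]';python3 - <<'E'
from h import *
delta([.3953,-.3209,.066],-98.6)
snap("scene","scene2");crop("scene2","c7",315,200,90,110,6)
E
```

```text
t: 4.4
tool_pos: [0.3928, -0.3203, 0.1125]
tool_rot: [-3.132, 0.233, 0.007]
contact_force: [-0.3, -0.9, 0.4]
gripper_width: 0.085
tool dx,dy,dz cm [0.28 0.03 4.65] yaw 0.1 jaw now -98.52 tilt [-0.27  0.07] q [-0.35  0.31  1.1   1.95 -0.31  1.07 -0.84] F [-0.3 -0.9  0.4] w 0.085
```

View pics/c7.png

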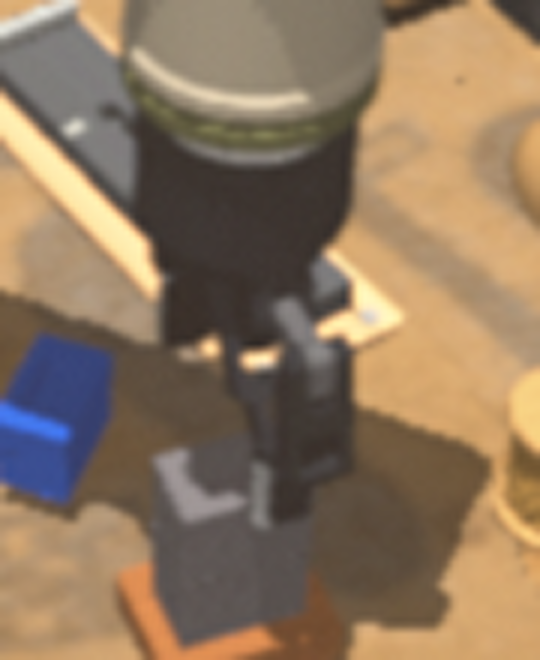

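```bash
python3 -m inch '[[0.15,0,1,0,8.5],[0,0,1.3,0,8.5],[0,0,1.3,0,8.5],[0,0,1.0,0,8.5],[0,0,0,0,8.5],[0,0,0,0,8.5]]';python3 - <<'E'
from h import *
delta([.3943,-.3209,.066],-98.6)
snap("scene","scene3");crop("scene3","c8",315,200,90,110,6)
E
```

```text
t: 5.05
tool_pos: [0.3962, -0.3211, 0.0692]
tool_rot: [3.133, -0.235, -0.001]
contact_force: [-0.9, 1.1, -0.5]
gripper_width: 0.085
tool dx,dy,dz cm [-0.19  0.01  0.32] yaw 0.0 jaw now -98.57 tilt [-0.03 -0.  ] q [-0.28  0.39  1.03  1.98 -0.4   0.99 -0.78] F [-0.9  1.1 -0.5] w 0.085
```

View pics/c8.png

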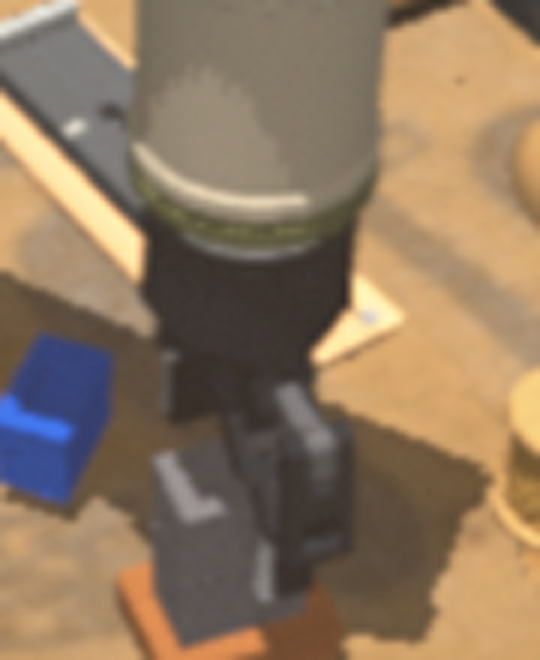

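```bash
python3 -m inch '[[-0.15,0,0.3,0,8.5],[0,0,0,0,8.5],[0,0,0,0,2.5],[0,0,0,0,2.5],[0,0,0,0,2.5],[0,0,0,0,2.5],[0,0,0,0,2.5],[0,0,0,0,2.5],[0,0,0,0,2.5],[0,0,0,0,2.5]]';python3 - <<'E'
from h import *
delta([.3943,-.3209,.066],-98.6)
E
```

```text
t: 6.1
tool_pos: [0.395, -0.3209, 0.0665]
tool_rot: [3.133, -0.234, 0.001]
contact_force: [-1.0, -0.6, 5.5]
gripper_width: 0.0334
tool dx,dy,dz cm [-0.07  0.01  0.05] yaw 0.0 jaw now -98.55 tilt [ 0.02 -0.01] q [-0.28  0.39  1.03  1.99 -0.4   0.98 -0.78] F [-1.  -0.6  5.5] w 0.0334
```

```bash
python3 -m inch '[[0,0,-0.4,0,2.5],[0,0,-0.7,0,2.5],[0,0,-1,0,2.5],[0,0,-1,0,2.5],[0,0,-1,0,2.5],[0,0,-1,0,2.5],[0,0,-1,0,2.5],[0,0,-1,0,2.5],[0,0,0,0,2.5]]';python3 - <<'E'
from h import *
delta([.5065,-.162,.11],4.6)
snap("scene","scene4");crop("scene4","c9",295,170,130,140,5);snap("top","top4");crop("top4","c10",360,170,100,90,7)
E
```

```text
t: 7.0
tool_pos: [0.3956, -0.3211, 0.1386]
tool_rot: [3.133, -0.234, 0.003]
contact_force: [0.6, -0.3, -1.0]
gripper_width: 0.033
tool dx,dy,dz cm [  8.6  -17.38   2.88] yaw -103.1 jaw now -98.54 tilt [ 0.12 -0.03] q [-0.39  0.27  1.13  1.92 -0.27  1.12 -0.88] F [ 0.6 -0.3 -1. ] w 0.033
```

View pics/c9.png

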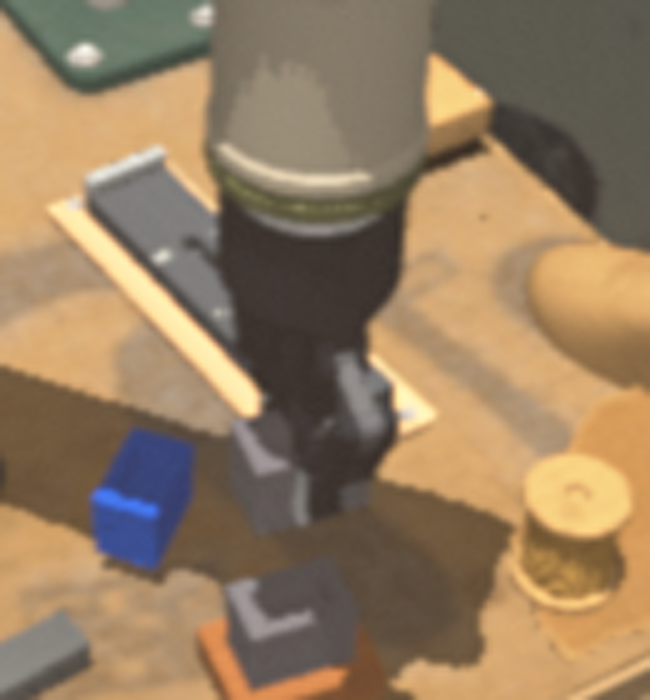

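View pics/c10.png

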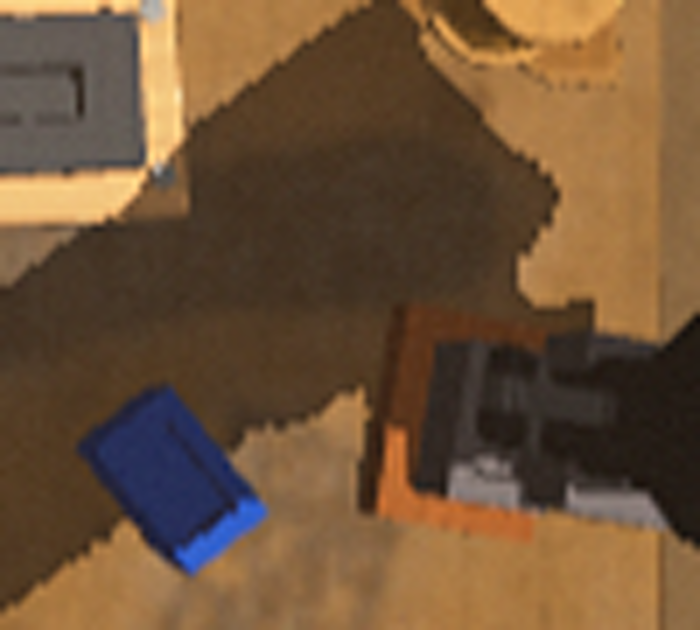

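```bash
python3 -m inch '[[0,0,0,-4.1,2.5],[0,0,0,-8.25,2.5],[0,0,0,-8.25,2.5],[0,0,0,-8.25,2.5],[0,0,0,-8.25,2.5],[0,0,0,-8.25,2.5],[0,0,0,-8.25,2.5],[0,0,0,-8.25,2.5],[0,0,0,-8.25,2.5],[0,0,0,-8.25,2.5],[0,0,0,-8.25,2.5],[0,0,0,-8.25,2.5],[0,0,0,-8.25,2.5],[0,0,0,0,2.5],[0,0,0,0,2.5]]';python3 - <<'E'
from h import *
delta([.5065,-.162,.11],4.6)
E
```

```text
t: 8.6
tool_pos: [0.3946, -0.3207, 0.1369]
tool_rot: [-2.136, -2.302, 0.0]
contact_force: [0.8, 1.4, -1.4]
gripper_width: 0.0334
tool dx,dy,dz cm [14.99 12.34  2.69] yaw -0.3 jaw now 4.29 tilt [-0.04  0.02] q [-0.14  0.19  0.81  1.92 -0.15  1.1   0.81] F [ 0.8  1.4 -1.4] w 0.0334
```

```bash
python3 - <<'E'
from fit import *
p=np.array([.5003,-.0818]);th=np.radians(94.65);c,s=np.cos(th),np.sin(th)
U=uc([(640,147),(640,191),(448,111),(448,138),(452,214),(455,243),(303,115),(303,146),(308,222),(310,250),(109,125),(113,260)],265,155,6)
d=ray("top",U,.026)[:,:2]-p
print((d@np.array([[c,-s],[s,c]])*1000).round(1))
print(p+.001*-80*np.array([c,s]),p+.040*np.array([c,s]))
E
```

```text
[[-98.3  -9.6]
 [-97.1   8.6]
 [-20.1 -28.4]
 [-19.5 -17.2]
 [-19.3  14.2]
 [-19.8  26.1]
 [ 39.6 -29.7]
 [ 40.3 -16.9]
 [ 39.9  14.5]
 [ 39.6  26. ]
 [119.3 -29.5]
 [120.2  26. ]]
[ 0.5067855  -0.16153668] [ 0.49705725 -0.04193166]
```

```bash
python3 -m inch '[[2.5,2,0.2,0,2.5],[4,3.3,0.5,0,2.5],[4,3.3,0.5,0,2.5],[3,2.5,0.5,-0.3,2.5],[1.6,1.35,0.3,0,2.5],[0,0,0,0,2.5],[0,0,0,0,2.5]]';python3 - <<'E'
from h import *
delta([.5073,-.161,.06],4.65)
snap("scene","scene5");crop("scene5","c11",295,150,130,120,5);snap("top","top5");crop("top5","c12",265,140,130,80,6)
E
```

```text
t: 9.3
tool_pos: [0.5043, -0.1638, 0.1173]
tool_rot: [-2.128, -2.311, 0.002]
contact_force: [-0.8, 0.1, -0.9]
gripper_width: 0.0333
tool dx,dy,dz cm [0.25 0.33 5.73] yaw 0.1 jaw now 4.73 tilt [-0.05 -0.03] q [-0.37  0.26  0.69  1.88 -0.18  1.07  0.47] F [-0.8  0.1 -0.9] w 0.0333
```

View pics/c11.png

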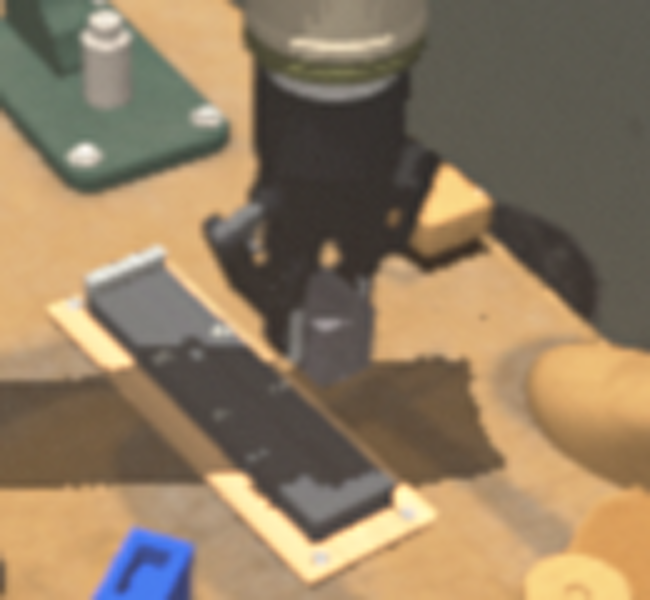

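View pics/c12.png

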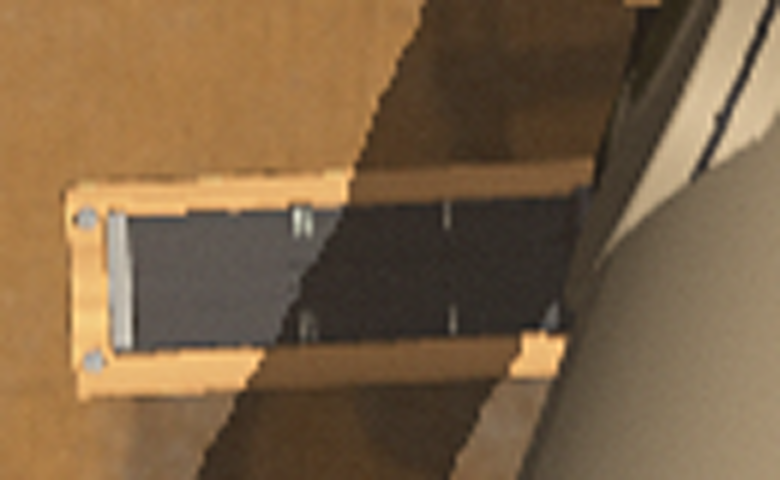

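```bash
python3 -m inch '[[0.25,0.33,1,0,2.5],[0,0,2,0,2.5],[0,0,2,0,2.5],[0,0,0.9,0,2.5],[0,0,0,0,2.5],[0,0,0,0,2.5]]';cat >> h.py <<'E'
def wire(src,name,x0,y0,w,h,k,off=0.0,dz=-.0065):
    s=read_state();M=R.from_rotvec(s["tool_rot"]).as_matrix();p=s["tool_pos"]
    im=cv2.resize(cv2.imread(f"pics/{src}.png")[y0:y0+h,x0:x0+w],None,fx=k,fy=k,interpolation=cv2.INTER_CUBIC)
    C=[p+M@[off+a,b,-z-dz] for z in(0,.04) for a,b in((.027,.017),(.027,-.017),(-.027,-.017),(-.027,.017))]
    q=((proj("scene",C)-[x0,y0]+.5)*k-.5).round().astype(int)
    for i in range(4):
        for a,b in((i,(i+1)%4),(i+4,(i+1)%4+4),(i,i+4)): cv2.line(im,tuple(map(int,q[a])),tuple(map(int,q[b])),(0,255,255),1)
    cv2.imwrite(f"pics/{name}.png",im)
E
python3 - <<'E'
from h import *
delta([.5073,-.161,.056],4.65)
snap("scene","scene6");crop("scene6","c13",325,180,80,80,7);wire("scene6","c14",325,180,80,80,7)
E
```

```text
t: 10.0
tool_pos: [0.5078, -0.1613, 0.0591]
tool_rot: [2.126, 2.312, 0.0]
contact_force: [0.5, -0.2, -0.7]
gripper_width: 0.033
tool dx,dy,dz cm [ 0.04 -0.05  0.31] yaw 0.2 jaw now 4.8 tilt [ 0.02 -0.01] q [-0.34  0.35  0.65  1.92 -0.26  0.96  0.52] F [ 0.5 -0.2 -0.7] w 0.033
```

View pics/c13.png

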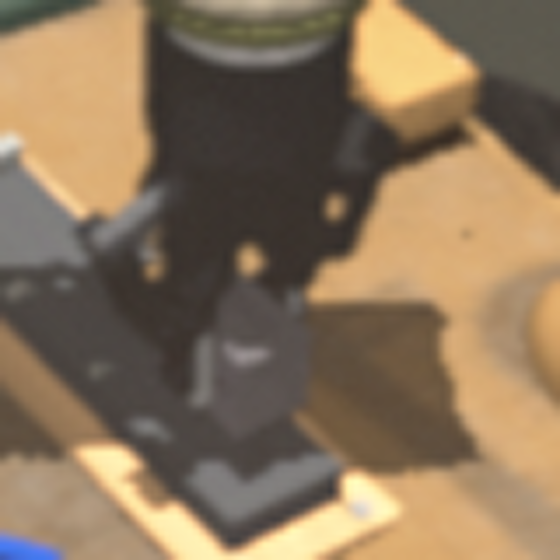

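View pics/c14.png

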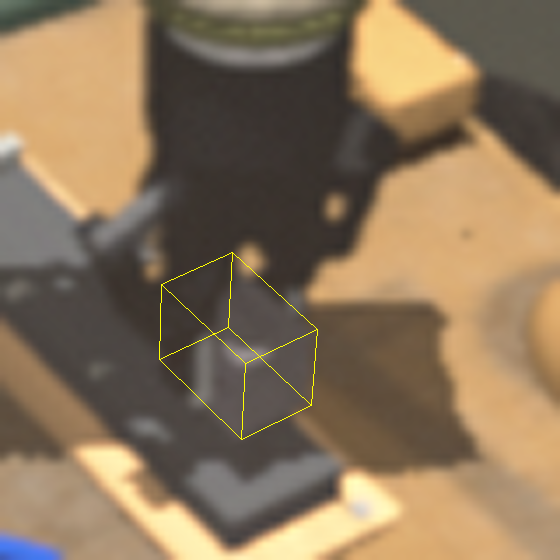

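```bash
python3 -m inch '[[0.03,-0.05,0.5,0.1,2.5],[0,0,0.4,0,2.5],[0,0,0.4,0,2.5],[0,0,0.3,0,2.5],[0,0,0,0,2.5],[0,0,0,0,2.5]]';python3 - <<'E'
from h import *
delta([.5073,-.161,.033],4.65)
E
```

```text
t: 10.65
tool_pos: [0.5071, -0.1607, 0.0426]
tool_rot: [-2.128, -2.311, 0.0]
contact_force: [0.3, 0.5, -1.5]
gripper_width: 0.0333
tool dx,dy,dz cm [-0.03  0.02  0.96] yaw 0.1 jaw now 4.74 tilt [-0.01  0.  ] q [-0.33  0.37  0.64  1.93 -0.28  0.92  0.53] F [ 0.3  0.5 -1.5] w 0.0333
```

No contact with the foot already below the rail top; continue down.

```bash
python3 -m inch '[[0,0,0.3,0.1,2.5],[0,0,0.3,0,2.5],[0,0,0.2,0,2.5],[0,0,0.1,0,2.5],[0,0,0,0,2.5],[0,0,0,0,2.5]]';python3 - <<'E'
from h import *
delta([.5073,-.161,.033],4.65)
snap("scene","scene7");crop("scene7","c15",325,180,80,80,7)
E
```

```text
t: 11.25
tool_pos: [0.5071, -0.1607, 0.0337]
tool_rot: [-2.13, -2.31, -0.0]
contact_force: [0.5, -0.4, -2.1]
gripper_width: 0.0331
tool dx,dy,dz cm [-0.03  0.02  0.07] yaw -0.0 jaw now 4.64 tilt [0. 0.] q [-0.32  0.39  0.64  1.94 -0.29  0.91  0.54] F [ 0.5 -0.4 -2.1] w 0.0331
```

View pics/c15.png

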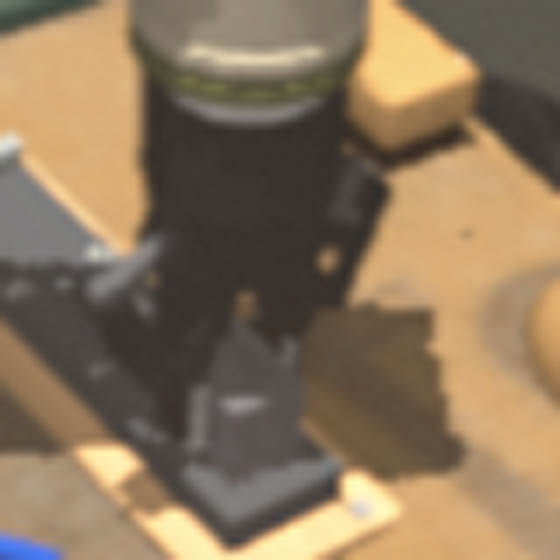

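```bash
python3 -m inch '[[0,0,0.1,0,2.5],[0,0,0.05,0,2.5],[0,0,0.05,0,2.5],[0,0,0,0,2.5]]'; python3 -m inch '[[0,0,0,0,2.5]]'
```

```text
t: 11.7
tool_pos: [0.5072, -0.1606, 0.0324]
tool_rot: [-2.129, -2.309, -0.001]
contact_force: [-3.8, 1.8, 11.0]
gripper_width: 0.0333
t: 11.8
tool_pos: [0.5072, -0.1606, 0.0324]
tool_rot: [-2.129, -2.309, -0.001]
contact_force: [-4.8, 1.0, 10.8]
gripper_width: 0.0332
```

```bash
python3 -m inch '[[0.5,-0.03,0,0,2.5],[0.8,0,0,0,2.5],[0.8,0,0,0,2.5],[0.6,0,0,0,2.5],[0,0,0,0,2.5]]'; python3 - <<'E'
from h import *
delta([.497,-.042,.0324],4.65)
E
```

```text
t: 12.3
tool_pos: [0.5055, -0.1332, 0.0325]
tool_rot: [2.128, 2.31, 0.002]
contact_force: [-1.0, 0.1, 6.7]
gripper_width: 0.0328
tool dx,dy,dz cm [ 9.16 -0.1   0.01] yaw 0.0 jaw now 4.69 tilt [0.1 0. ] q [-0.37  0.37  0.63  1.96 -0.28  0.89  0.48] F [-1.   0.1  6.7] w 0.0328
```

```bash
python3 -m inch '[[0.8,-0.02,0,0,2.5],[1,0,0,0,2.5],[1,0,0,0,2.5],[1,0,0,0,2.5],[0.7,0,0,0,2.5],[0,0,0,0,2.5]]'; python3 - <<'E'
from h import *
delta([.497,-.042,.0324],4.65)
E
```

```text
t: 12.9
tool_pos: [0.5017, -0.0879, 0.0325]
tool_rot: [2.128, 2.31, 0.002]
contact_force: [0.6, 1.4, 7.4]
gripper_width: 0.0336
tool dx,dy,dz cm [ 4.62 -0.09  0.01] yaw 0.1 jaw now 4.71 tilt [0.1  0.02] q [-0.46  0.34  0.62  2.   -0.25  0.88  0.38] F [0.6 1.4 7.4] w 0.0336
```

Sliding freely, past the near station. On to the far end.

```bash
python3 -m inch '[[0.8,0,0,0,2.5],[1,0,0,0,2.5],[1,0,0,0,2.5],[0.8,0,0,0,2.5],[0.4,0,0,0,2.5],[0,0,0,0,2.5]]'; python3 - <<'E'
from h import *
delta([.497,-.042,.0324],4.65)
E
```

```text
t: 13.5
tool_pos: [0.4984, -0.0485, 0.0324]
tool_rot: [2.128, 2.309, 0.002]
contact_force: [0.3, -0.4, 7.9]
gripper_width: 0.033
tool dx,dy,dz cm [ 0.66 -0.09  0.  ] yaw 0.0 jaw now 4.68 tilt [0.11 0.01] q [-0.53  0.31  0.61  2.02 -0.23  0.87  0.29] F [ 0.3 -0.4  7.9] w 0.033
```

```bash
python3 -m inch '[[0.2,0,0,0,2.5],[0.2,0,0,0,2.5],[0.1,0,0,0,2.5],[0,0,0,0,2.5]]'; python3 -m inch '[[0.1,0,0,0,2.5],[0.1,0,0,0,2.5],[0,0,0,0,2.5]]'
```

```text
t: 13.9
tool_pos: [0.4981, -0.0444, 0.0325]
tool_rot: [2.129, 2.308, 0.002]
contact_force: [0.1, -3.5, 7.4]
gripper_width: 0.033
t: 14.2
tool_pos: [0.4979, -0.0425, 0.0325]
tool_rot: [2.129, 2.308, 0.001]
contact_force: [0.3, -4.2, 6.6]
gripper_width: 0.0333
```

```bash
python3 -m inch '[[0.1,0,0,0,2.5],[0.1,0,0,0,2.5],[0,0,0,0,2.5]]'; python3 -m inch '[[0.1,0,0,0,2.5],[0.1,0,0,0,2.5],[0,0,0,0,2.5]]'
```

```text
t: 14.5
tool_pos: [0.4977, -0.0406, 0.0324]
tool_rot: [2.129, 2.308, 0.001]
contact_force: [1.3, -4.9, 7.0]
gripper_width: 0.0333
t: 14.8
tool_pos: [0.4977, -0.0399, 0.0325]
tool_rot: [2.129, 2.306, 0.0]
contact_force: [1.1, -9.2, 6.1]
gripper_width: 0.0333
```

```bash
python3 -m inch '[[-0.2,0,0,0,2.5],[-0.1,0,0,0,2.5],[0,0,0,3,2.5],[0,0,0,6,2.5],[0,0,0,6,2.5],[0,0,0,0,2.5],[0,0,0,0,2.5]]'; python3 - <<'E'
from h import *
delta([.497,-.042,.0324],-85.35); print(read_state()["wrist_torque"])
snap("scene","scene8");crop("scene8","c16",290,150,90,80,7)
E
```

```text
t: 15.5
tool_pos: [0.4977, -0.0407, 0.0324]
tool_rot: [2.412, 2.011, 0.002]
contact_force: [-0.6, 0.1, 8.9]
gripper_width: 0.0334
tool dx,dy,dz cm [-0.14 -0.05  0.  ] yaw 75.0 jaw now -10.36 tilt [0.09 0.02] q [-0.59  0.32  0.66  2.02 -0.25  0.88  0.03] F [-0.6  0.1  8.9] w 0.0334
[-0.25978899  0.21043093 -0.03767758]
```

View pics/c16.png

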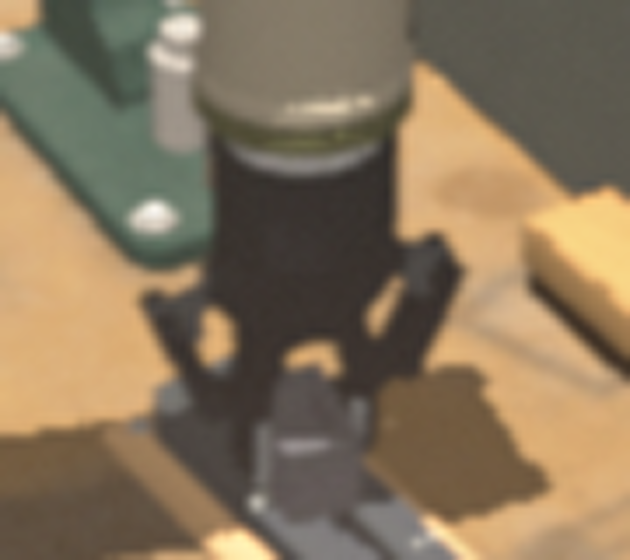

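```bash
python3 -m inch '[[0,0,0,6,2.5],[0,0,0,7,2.5],[0,0,0,7,2.5],[0,0,0,7,2.5],[0,0,0,7,2.5],[0,0,0,6,2.5],[0,0,0,0,2.5]]'; python3 - <<'E'
from h import *
delta([.497,-.042,.0324],-85.35); print(read_state()["wrist_torque"])
E
```

```text
t: 16.25
tool_pos: [0.4976, -0.0407, 0.0324]
tool_rot: [2.957, 1.06, 0.002]
contact_force: [-1.5, -1.0, 10.9]
gripper_width: 0.0333
tool dx,dy,dz cm [-0.12  0.06  0.  ] yaw 34.8 jaw now -50.57 tilt [0.07 0.02] q [-0.71  0.35  0.8   2.03 -0.33  0.89 -0.61] F [-1.5 -1.  10.9] w 0.0333
[-0.17638381  0.33746569 -0.08929406]
```

```bash
python3 -m inch '[[0,0,0,6,2.5],[0,0,0,7,2.5],[0,0,0,7,2.5],[0,0,0,7,2.5],[0,0,0,5,2.5],[0,0,0,2.8,2.5],[0,0,0,0,2.5],[0,0,0,0,2.5]]'; python3 - <<'E'
from h import *
delta([.497,-.042,.0324],-85.35); print(read_state()["wrist_torque"])
snap("scene","scene9");crop("scene9","c17",290,150,90,80,7)
E
```

```text
t: 17.05
tool_pos: [0.4975, -0.0405, 0.0324]
tool_rot: [-3.138, -0.133, -0.002]
contact_force: [-2.1, -0.6, 11.6]
gripper_width: 0.0333
tool dx,dy,dz cm [-0.07  0.15  0.  ] yaw 0.2 jaw now -85.15 tilt [0.06 0.05] q [-0.81  0.4   0.93  2.03 -0.41  0.9  -1.14] F [-2.1 -0.6 11.6] w 0.0333
[ 0.12353621  0.41482475 -0.02611544]
```

View pics/c17.png

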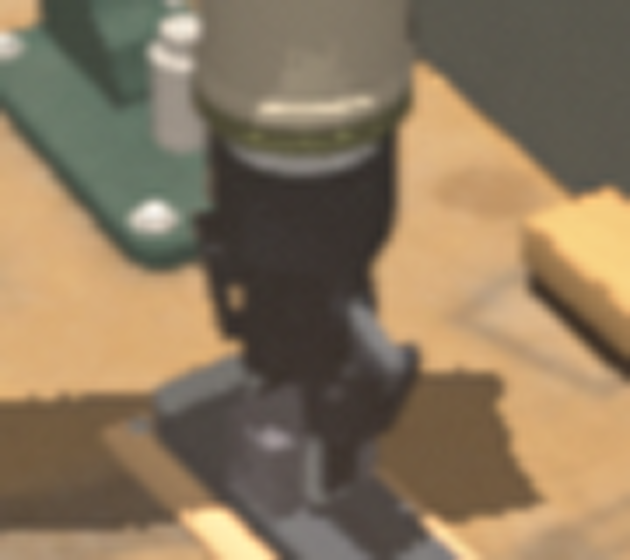

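```bash
python3 -m inch '[[0,0,-0.05,0.2,2.5],[0,0,0,0,2.5],[0,0,0,0,5],[0,0,0,0,6],[0,0,0,0,7],[0,0,0,0,7.5],[0,0,0,0,7.5],[0,0,0,0,7.5],[0,0,0,0,7.5]]'; python3 -m inch '[[0,0,-1,0,7.5],[0,0,-2,0,7.5],[0,0,-4,0,7.5],[0,0,-4,0,7.5],[0,0,-3,0,7.5],[0,0,0,0,7.5]]'; python3 - <<'E'
from h import *
snap("scene","scene10");crop("scene10","c18",290,150,90,80,7);snap("top","top10");crop("top10","c19",265,140,130,80,6)
delta([.5,-.04,.2],-85)
E
```

```text
t: 18.0
tool_pos: [0.4969, -0.0411, 0.0322]
tool_rot: [-3.139, -0.127, 0.0]
contact_force: [-0.1, -0.2, 0.3]
gripper_width: 0.075
t: 18.6
tool_pos: [0.499, -0.0415, 0.1761]
tool_rot: [-3.137, -0.126, -0.009]
contact_force: [0.1, 0.0, 0.2]
gripper_width: 0.075
tool dx,dy,dz cm [ 0.3  -0.06 -2.73] yaw -0.3 jaw now -85.33 tilt [0.07 0.09] q [-1.03  0.14  1.11  1.91 -0.14  1.17 -1.36] F [-0.2 -0.3 -0.2] w 0.075
```

View pics/c18.png

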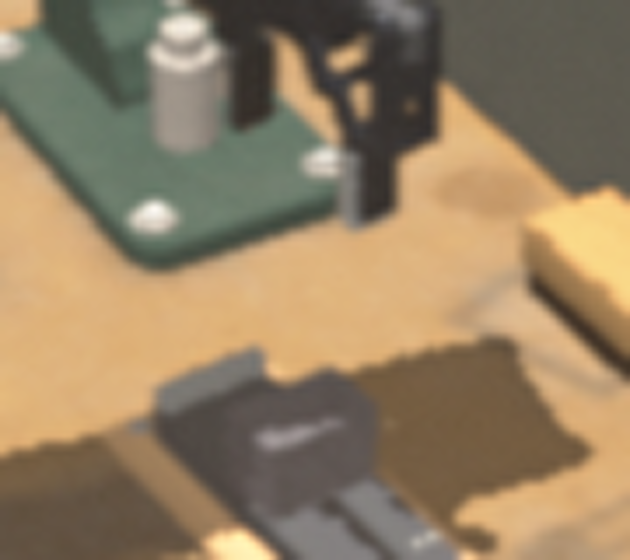

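View pics/c19.png

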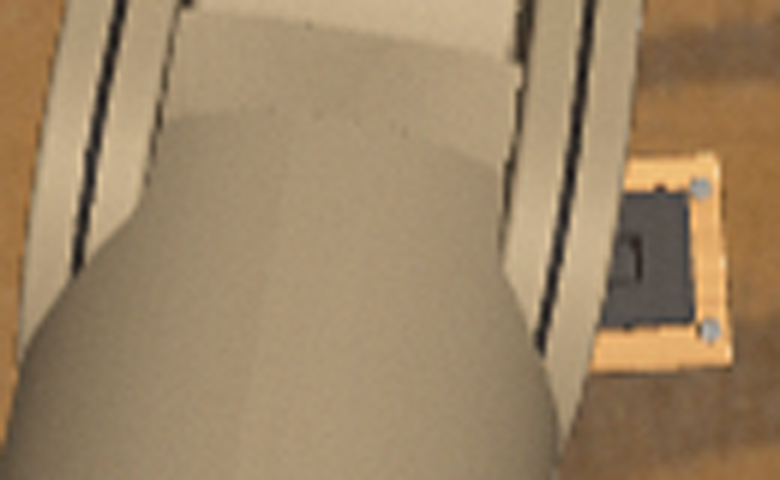

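```bash
python3 -m inch '[[-2,0,-1,0,7.5],[-3,0,-1,0,7.5],[-3,2,0,0,7.5],[0,4,0,0,7.5],[0,4.5,0,0,7.5],[0,4.5,0,0,7.5],[0,4.5,0,0,7.5],[0,3,0,0,7.5],[0,0,0,0,7.5]]'; python3 - <<'E'
from h import *
snap("scene","scene11");snap("top","top11");crop("top11","c20",265,140,130,80,6);crop("scene11","c21",290,150,110,160,5)
E
```

```text
t: 19.6
tool_pos: [0.4345, -0.2457, 0.1888]
tool_rot: [-3.139, -0.113, 0.026]
contact_force: [-0.1, 0.7, -0.8]
gripper_width: 0.0752
```

View pics/top11.png

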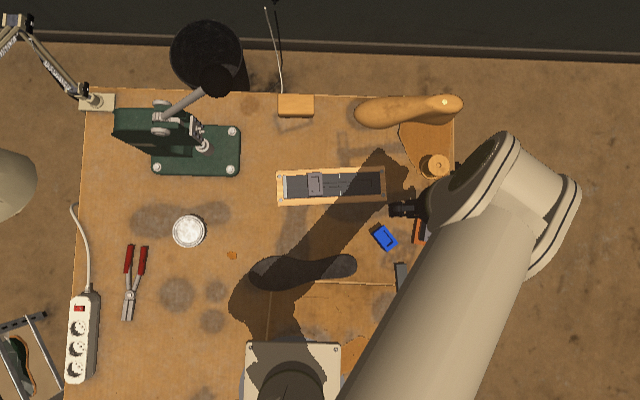

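View pics/c20.png

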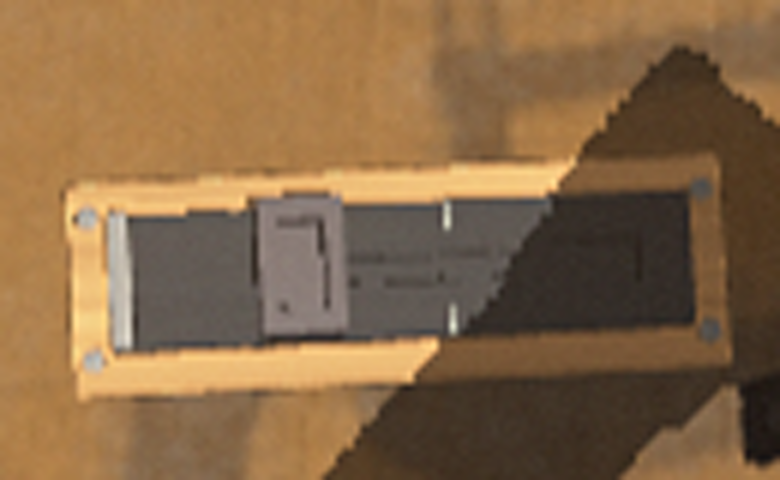

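View pics/scene11.png

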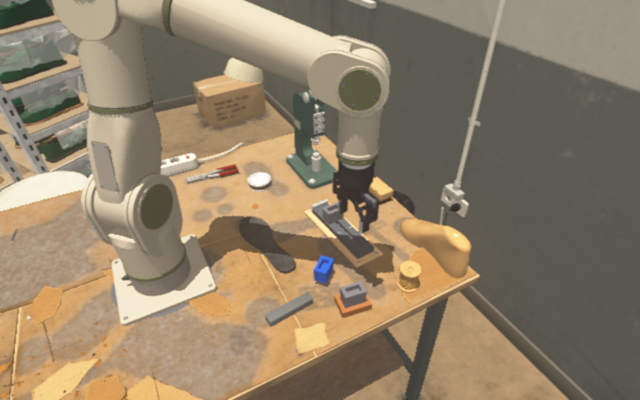

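```bash
python3 - <<'E'
from fit import *
U=uc([(257,199),(340,193),(348,330),(264,337)],265,140,6)
r=fit([("top",[(27,17,66),(27,-17,66),(-27,-17,66),(-27,17,66)],U)],[.497,-.04,.08])
th=np.radians(94.65);d=r[:2]-[.5007,-.0815];print(d@[np.cos(th),np.sin(th)],d@[-np.sin(th),np.cos(th)])
s=read_state();print(s["contact_force"],s["gripper_width"])
E
```

```text
[ 0.49748895 -0.03964262  0.09054542] 5.18787016668853
top [[-0.4, -0.0], [0.2, 0.1], [0.3, 0.1], [-0.1, -0.2]]
0.04197991980112927 -0.00019284578781048138
[0.18184676 0.7420123  0.31115309] 0.07530772648975564
```

```bash
python3 -c "
from bench import *
print(close_job(),read_state()['t'])"
```

```text
the job is handed in; nothing more can be done
the job is handed in; nothing more can be done
```

The top stop is in the rail at the far station, turned a quarter turn across it and seated on the rail. I handed the job in at about 20 s of the 58 s allowed.

**What I did:** I lifted the upper stop straight off the pile and lowered its foot into the long opening, touching the rail top with about 11 N. I then slid it past the near station until it met the end stop. After backing off about 1 mm, I turned it 90°, released it and drew the arm clear.

**Last checks:**
- **Position:** the top view puts the block at rail x ≈ +42 mm, which is 2 mm past the nominal centre and within its stop range. It is within 1 mm of the centre across the rail.
- **Angle:** the block measures about 0.5° off square, which is within what I can read from the picture. At release the gripper itself was within about 0.2° of square.
- **Seating:** the gripper height during the slide and turn (32.4 mm) matches the block's underside lying on the rail. The block's outline in the top view also fits a seated block.
- **Forces:** contact forces in the readings I took stayed at about 12 N or less, and the gripper was touching nothing at hand-in.
- **Other objects:** in the last pictures the lower stop is still in the pile, and the tin, the blue look-alike and the press have not moved.

The two cameras disagreed by up to about 4 mm on the rail and pile positions. I relied mainly on the top view, and the foot went into the opening without snagging. I did not tug on the stop to test the lock.

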